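Trace the border channel of a mosaic board

TASK

Check that the L-shaped border channel between the tiles of the mosaic board is clear for its liner strip: take the stylus from its stand, lower its tip to near the channel's floor at the open end by the board's edge, and draw it slowly (about 3 cm a second) and without forcing it along the channel, round the corner to the closed end. Keep the tip down in the channel all the way, never over the tile faces, and lift it out only at the closed end; then put the stylus back upright in its stand, collar resting on the top. Leave everything else where it is.

Things in the scene. Friction and masses are not known exactly. Their poses are not given: they have to be found in the camera images.
- stylus: hand stylus, 118 mm, 55 to 115 g, upright in the stand at first: round wooden handle 20 mm thick, 52 mm tall, on a steel collar 26 mm across, 4 mm thick, over a steel shaft. Origin on the axis at the collar's underside, z up along the handle (handle 4 to 56 mm above the origin). Shaft 12 mm thick for 22 mm below the collar, then tapering to a 6 mm rod ending 62 mm below the origin
- stylus_tip (a point): the stylus's tip: centre of the flat lower end of its 6 mm rod, 62 mm below stylus
- stand: fixed wooden stand, 90 x 70 mm, 70 mm tall, open at two sides: a top plate on two cheeks. Origin at the centre of its underside, z up
- stand_hole (a point): centre of the round 18 mm through hole in the stand's top plate, at the upper face (70 mm above the table); the plate is 10 mm thick. The seated stylus has its collar resting on this face, with its origin at this point
- board: fixed mosaic board 240 x 220 mm (x, y): 18 mm plywood under 10 mm green tiles. Origin under its centre. A bare L-shaped channel, 14 mm wide, 10 mm deep, floor 18 mm above the table, starts open at the edge on the board's -y side, runs 150 mm along +y to a square corner, then 100 mm along -x to closing tiles. The wide bare corner patch (-x, -y) is not the channel
- channel_start (a point): start of the channel, 12 mm in from the open end at the board's edge (a point on the channel's floor, on its centreline)
- channel_one (a point): channel, first straight, 48 mm from channel_start (a point on the channel's floor, on its centreline)
- channel_two (a point): channel, first straight, 93 mm from channel_start (a point on the channel's floor, on its centreline)
- channel_corner (a point): middle of the channel's corner, 138 mm from channel_start (a point on the channel's floor, on its centreline)
- channel_three (a point): channel, second straight, 50 mm past channel_corner (a point on the channel's floor, on its centreline)
- channel_end (a point): end of the channel, 100 mm past channel_corner and 7 mm before the tiles that close it (a point on the channel's floor, on its centreline)
- jar: bystander: closed glue jar, 64 mm across, 75 mm tall
- tile0: bystander: loose green tile 22 x 22 x 10 mm lying on the bare part of the board
- tile1: bystander: second such tile, beside it
- tray: bystander: blue plastic tray of tile pieces, 130 x 170 x 45 mm
- nippers: bystander: tile nippers lying flat, about 190 mm long, 60 mm wide, 16 mm tall
- glue: bystander: white squeeze bottle, 38 mm across, 80 mm tall
- phone: bystander: black phone lying flat, 155 x 75 x 9 mm
Not all that is in view belongs to the job. Leave any pink look-alike of the stylus alone.

How it is judged (in metres and radians):
On the way, in this order (a step that is already met when the one before it is completed fails the run):
1. the held stylus's tip is down in the channel at its open end, within 8 mm, at most 6 mm above the channel's floor (horizontal distance between stylus_tip and channel_start below 0.008 m and z of stylus_tip in the frame of board between 0.012 and 0.024 m and contact force between the fingers and stylus above 1 N), for 0.1 s.
2. the tip has been drawn along to about a third of the first straight, likewise (horizontal distance between stylus_tip and channel_one below 0.008 m and z of stylus_tip in the frame of board between 0.012 and 0.024 m and contact force between the fingers and stylus above 1 N), for 0.1 s.
3. to about two thirds of the first straight, likewise (horizontal distance between stylus_tip and channel_two below 0.008 m and z of stylus_tip in the frame of board between 0.012 and 0.024 m and contact force between the fingers and stylus above 1 N), for 0.1 s.
4. to the corner, likewise (horizontal distance between stylus_tip and channel_corner below 0.008 m and z of stylus_tip in the frame of board between 0.012 and 0.024 m and contact force between the fingers and stylus above 1 N), for 0.1 s.
5. half-way along the second straight, likewise (horizontal distance between stylus_tip and channel_three below 0.008 m and z of stylus_tip in the frame of board between 0.012 and 0.024 m and contact force between the fingers and stylus above 1 N), for 0.1 s.
6. to the channel's closed end, within 8 mm, at most 6 mm above the channel's floor (horizontal distance between stylus_tip and channel_end below 0.008 m and z of stylus_tip in the frame of board between 0.012 and 0.024 m and contact force between the fingers and stylus above 1 N), for 0.1 s.
At the end, for the whole second after the job is handed in: The stylus hangs at rest in its stand, upright within 7 degrees, its collar seated on the top plate (height within 4 mm, centre within 8 mm of the hole's), tip below the hole (horizontal distance between stylus and stand_hole below 0.008 m and z of stylus in the frame of stand between 0.066 and 0.074 m and horizontal distance between stylus_tip and stand_hole below 0.015 m and angle between stylus's own z axis and vertical below 0.12 rad and linear speed of stylus below 0.02 m/s); the robot touches nothing.
It fails at once if the tip is lifted out of the channel or dragged or carried low (less than 10 mm) over the tiles, more than 25 mm away from both ends of the channel (x of stylus_tip in the frame of board between -0.12 and 0.12 m and y of stylus_tip in the frame of board between -0.11 and 0.11 m and horizontal distance between stylus_tip and channel_start above 0.025 m and horizontal distance between stylus_tip and channel_end above 0.025 m and z of stylus_tip in the frame of board between 0.026 and 0.038 m).
It fails at once if the stylus moves faster than 0.08 m/s while its tip is in the channel, more than 25 mm from both ends (x of stylus_tip in the frame of board between -0.12 and 0.12 m and y of stylus_tip in the frame of board between -0.11 and 0.11 m and horizontal distance between stylus_tip and channel_start above 0.025 m and horizontal distance between stylus_tip and channel_end above 0.025 m and z of stylus_tip in the frame of board below 0.026 m and linear speed of stylus above 0.08 m/s).
It fails at once if the stylus is pressed against the board or its tiles with more than 30 N (contact force between stylus and board above 30 N).
It fails at once if a bystander is moved more than 20 mm (distance of any of jar, tile0, tile1, tray, nippers, glue, phone from where it was at the start of the episode above 0.02 m).
It also fails if it takes over 72 s, if anything falls off the work surface, if the arm or the gripper's body presses on something with over 40 N, if the wrist force passes 120 N, or if a joint passes its speed limit or range.

ROBOT

A 6-joint arm with a two-finger parallel gripper is mounted at the origin on the work surface. World frame = base frame: x ahead of the robot, y to its left, z up, the work surface at z = 0. Lengths are in mm, angles in rad, forces in N, time in s.
With the tool pointing down it reaches from about 400 to 925 mm from the base axis. Payload 12.5 kg.
Tool frame: the origin (TCP) lies midway between the tips of the shut fingers; the grasp point (between the pads) lies 19 mm behind it; z points along the fingers, y is the line along which they close (so a half turn about z gives the same grasp; the last joint's range is limited). The gripper opens to 95 mm and grips with 3 to 60 N. Pads are 20 mm wide; open, the fingers measure 119 mm over their backs; the gripper's body (75 mm by 180 mm) begins 59 mm behind the grasp point.
Start: joints at [1.164, 0.491, 1.559, -0, 1.092, -0.106], TCP at [185.161, 596.961, 214.661] pointing down, gripper open.
Joint ranges: [-3.1, 3.1], [-0.84, 2.19], [0.05, 2.79], [-1.13, 4.28], [0.06, 2.93], [-2.69, 2.69]. Speed limits (rad/s): [2.22, 2.22, 2.79, 3.14, 3.14, 3.14].

INTERFACE

Orientations are given as [roll, pitch, yaw] about the fixed x, y, z axes, in that order (R = Rz(yaw) Ry(pitch) Rx(roll)).
In Python, from cell import env gives the robot as it stands.
- The arm moves only by the tool carry_out, never from a script. Its argument "series" is a list of rows, each a list of 4 numbers: the shift along the world's x, y, z normalised to -1 to 1, where 1 is 5 cm, then the turn about the world's z normalised to -1 to 1, where 1 is 6 degrees. In form: [[x, y, z, turn], ...]. A call has exactly 5 rows; each row shifts and turns the commanded pose from where the row before left it; what a row does not reach is not made up. A row lasts 1/10 s, in which the tool goes at most 50 mm and 8.59 degrees, less where a joint would pass 70% of its speed; a pose out of reach is approached as far as the arm can. A call with a number of a shift or a turn outside -1 to 1 is refused whole. A call with a gripper value outside its range is refused whole. "fingers" is the closure, from -1 (fully open) to 1 (shut), set as the call begins (left out, the last holds). The fingers move at their own pace and stop on an object; the grip force is fixed at half the most. Time passes only in rows, so rows that do not move let the fingers close, or fill a call up. It gives the time, the measured TCP pose, the force, the opening and the grip force at its end, in the units of the state.
- env.state(): the state, without advancing time (a new reading comes with each control period).
- env.read_camera(name): name is "side" or "top"; returns the picture (480x640x3 uint8, red, green, blue); there is no depth.
- env.calibration(name): a dict with "K" (3x3 intrinsics, pixels), "pose" (4x4, takes a point from camera to world coordinates). Camera axes: x right, y down, z forward; pixel columns grow to the right and rows downward; lengths in mm; the calibration is good to about 2 mm. A picture is of the moment at which its call begins. calibration takes no time and is no camera call.
- env.job_done(): hands the job in; it is judged then, once.
Trained networks look in the newest picture that a camera, given by its name, has taken for a name from the list of things; names that differ only in an ending like _2 or _b are one class to them, and where a whole thing is asked for, a point or a joint stands for the part that bears it (a point fixed in the world has none). Each returns a list of dicts, best first, with "conf" (0 to 1); they miss things now and then, are a little off and sometimes report something else, mostly with a low value. They report only what shows in the picture. A call takes as long as a camera call. They do not tell look-alikes from the thing itself.
- env.look_for(camera, label): "position" ([row, column] as shares, 0 to 1, of the picture: columns of its width, rows of its height, amid what is visible of it).
The state is a dict: "t": time; "joints": joint angles; "qvel": joint speeds; "tau": joint torques, N m; "eef_pos": TCP position; "tcp_rot": TCP orientation; "ft_force": force on the tool from outside, world axes, zero at the start; "moment": the same for the moment, N m; "opening": opening from 0.0 (shut) to 1.0 (fully open); "grip_force": force on a finger pad.
Only numpy, scipy, OpenCV 4.12 (cv2) and the standard library are available. Lean on these libraries where they do the work, as an engineer would, in place of code of your own. Each camera call takes 0.05 s, during which the arm holds its last target. There are 200 camera calls.

## Working session

There is one attempt and no reset: what is moved stays moved. The work goes in short steps, Python scripts to look and compute and a tool call to move; the robot and the scene stay as the last step left them, time stands still between calls to the robot, and variables do not carry over. Pictures are saved under pics/ and viewed, at most 10 in all, crops included, and the job is handed in when it is done.

Besides the shell and the picture viewer there is one more tool, called after ">>>" by a JSON object that holds its "name" and its "arguments", one argument or row to a line. carry_out: Moves the arm, as the interface text tells. Its arguments: {"type":"object","properties":{"series":{"type":"array","items":{"type":"array","items":{"type":"number","minimum":-1,"maximum":1}}},"fingers":{"type":"number"}},"required":["series"]}

```bash
mkdir -p pics; cat > h.py <<'E'
import numpy as np, cv2
from cell import env
def P(c):
    k=env.calibration(c); T=np.linalg.inv(np.array(k["pose"])); return np.array(k["K"])@T[:3]
def ray(c,uv):
    k=env.calibration(c); T=np.array(k["pose"]); d=T[:3,:3]@np.linalg.solve(np.array(k["K"]),[uv[0],uv[1],1]); return T[:3,3],d
def onz(c,uv,z):
    o,d=ray(c,uv); return o+d*(z-o[2])/d[2]
def tri(a,b):
    X=cv2.triangulatePoints(P("side"),P("top"),np.array(a,float).reshape(2,1),np.array(b,float).reshape(2,1)); return (X[:3]/X[3]).ravel()
def proj(c,X):
    p=P(c)@np.append(X,1); return p[:2]/p[2]
def snap(c,f):
    im=env.read_camera(c); cv2.imwrite("pics/"+f,im[:,:,::-1]); return im
E
python3 - <<'E'
from h import *
for c in("side","top"):
    snap(c,c+"0.png"); print(c,np.round(np.array(env.calibration(c)["pose"]),2).tolist(), np.round(env.calibration(c)["K"],1).tolist())
    for l in ["stylus","stylus_tip","stand","stand_hole","board","channel_start","channel_one","channel_two","channel_corner","channel_three","channel_end","jar","glue"]:
        print(l,[(round(d["conf"],2),round(d["position"][1]*640,1),round(d["position"][0]*480,1)) for d in env.look_for(c,l)][:3])
print(env.state())
E
```

```text
side [[0.7, -0.34, 0.63, -272.36], [-0.72, -0.35, 0.61, -789.77], [0.01, -0.87, -0.49, 713.06], [0.0, 0.0, 0.0, 1.0]] [[574.7, 0.0, 319.8], [0.0, 574.7, 232.9], [0.0, 0.0, 1.0]]
stylus [(0.97, 377.9, 313.3), (0.79, 422.1, 291.4), (0.59, 464.9, 282.7)]
stylus_tip [(0.78, 464.8, 282.7), (0.62, 424.7, 289.3), (0.45, 293.7, 203.7)]
stand [(0.83, 415.1, 319.0)]
stand_hole []
board [(0.59, 321.1, 246.1)]
channel_start [(0.57, 320.3, 247.2)]
channel_one [(0.88, 322.8, 248.0)]
channel_two [(0.92, 322.4, 244.6)]
channel_corner [(0.61, 322.8, 246.9)]
channel_three [(0.6, 320.2, 245.4)]
channel_end [(0.61, 232.7, 183.0), (0.59, 321.3, 247.1)]
jar [(0.92, 208.5, 217.3)]
glue [(0.68, 451.3, 268.0)]
top [[-0.03, -0.99, 0.1, 415.3], [-1.0, 0.03, -0.01, 17.28], [0.01, -0.1, -0.99, 1436.1], [0.0, 0.0, 0.0, 1.0]] [[476.1, 0.0, 315.9], [0.0, 476.1, 230.3], [0.0, 0.0, 1.0]]
stylus [(0.66, 417.7, 278.2), (0.43, 424.3, 241.8), (0.38, 304.5, 221.8)]
stylus_tip [(0.56, 415.7, 276.4)]
stand [(0.84, 418.9, 245.9)]
stand_hole [(0.59, 417.7, 246.6)]
board [(0.68, 305.1, 220.9)]
channel_start [(0.71, 304.2, 223.
[... 268 characters left out ...]
404.8, 182.9), (0.18, 301.5, 222.3)]
{'t': 1.4, 'joints': array([ 1.16442994e+00,  4.90921685e-01,  1.55889971e+00, -4.87585651e-06,
        1.09170473e+00, -1.05623578e-01]), 'qvel': array([-0.00065753, -0.00117731,  0.00077284,  0.00276655,  0.00084225,
       -0.0007661 ]), 'tau': array([ 1.35170991e-03, -6.12471557e+01, -2.58431661e+01,  6.93223905e-02,
        4.45600867e-02,  6.80797925e-06]), 'eef_pos': array([185.14367952, 596.96525703, 214.64756604]), 'tcp_rot': array([3.14152695e+00, 1.13173127e-05, 2.84085210e+00]), 'ft_force': array([ 0.11116851, -0.41362046, -0.99354268]), 'moment': array([-0.01483409, -0.00099042,  0.01675321]), 'grip_force': 0.0, 'opening': 0.9989436737871393}
```

View pics/side0.png

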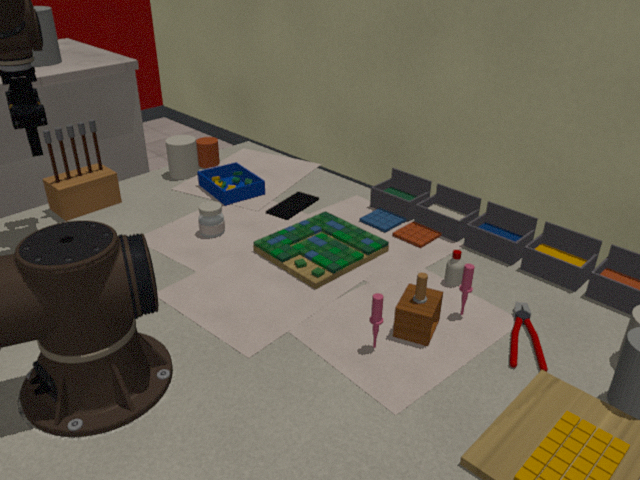

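View pics/top0.png

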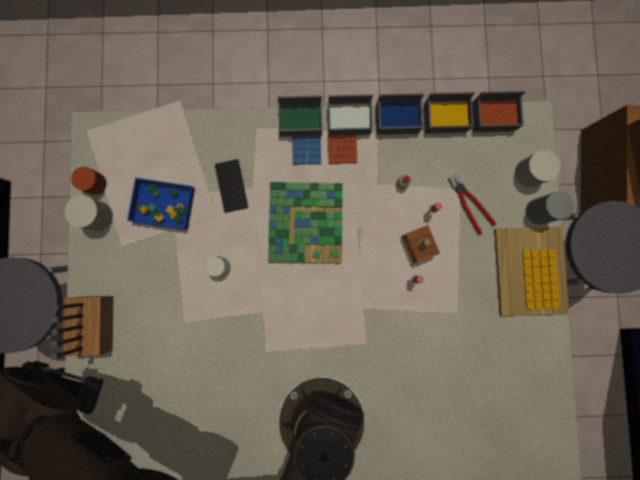

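The real stylus is the wooden-handled one in the stand (side ≈(421,285), top ≈(424,243)); the two pink ones are decoys. The channel runs in from the board's right edge in the top view (≈(342,209)), turns at ≈(292,209) and goes down to ≈(292,243). I'll rectify both views for precise fitting.

```bash
cat > rect.py <<'E'
from h import *
import pickle
A={c:np.mean([env.read_camera(c).astype(float) for _ in range(4)],0).astype(np.uint8) for c in("side","top")}
pickle.dump(A,open("A.pkl","wb"))
c0=onz("top",(305,222),28); print("board c",c0)
def rect(c,z,cx,cy,hw,s):   # image: right=-y, down=-x, s px/mm
    src=np.float32([proj(c,[cx+a*hw,cy+b*hw,z]) for a,b in((1,1),(1,-1),(-1,-1),(-1,1))])
    n=2*hw*s; return cv2.warpPerspective(A[c],cv2.getPerspectiveTransform(src,np.float32([[0,0],[n,0],[n,n],[0,n]])),(int(n),int(n)),flags=cv2.INTER_CUBIC)
if __name__=="__main__":
    cx,cy=np.round(c0[:2]); print(cx,cy)
    im=np.hstack([rect(c,28,cx,cy,160,1.25) for c in("top","side")]); im=cv2.convertScaleAbs(im,alpha=1.6)
    for k in range(0,800,50): cv2.line(im,(k,0),(k,6),(255,255,255),1)
    cv2.imwrite("pics/rect.png",im[:,:,::-1])
    t=cv2.resize(A["top"][215:275,390:450],(400,400),interpolation=cv2.INTER_CUBIC)
    s=cv2.resize(A["side"][260:350,385:475],(400,400),interpolation=cv2.INTER_CUBIC)
    cv2.imwrite("pics/sty.png",cv2.convertScaleAbs(np.hstack([t,s]),alpha=1.5)[:,:,::-1])
E
python3 rect.py
```

```text
board c [581.75534767  33.77639854  28.        ]
582.0 34.0
```

View pics/rect.png

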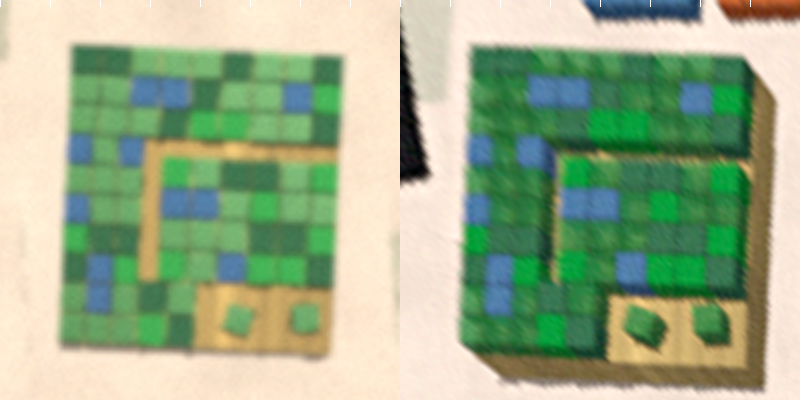

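View pics/sty.png

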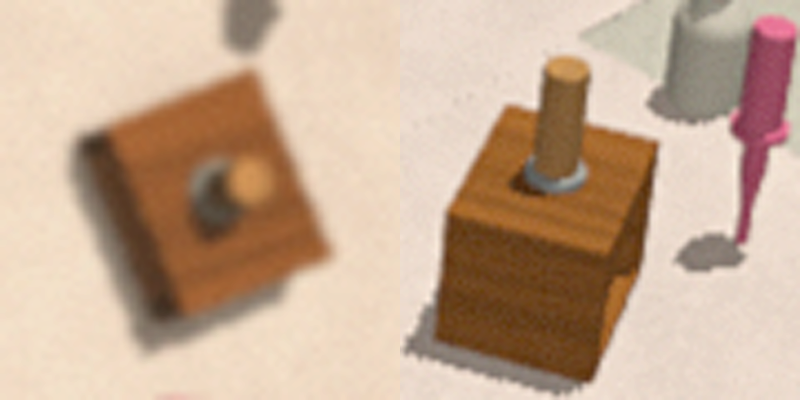

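```bash
cat > fit.py <<'E'
from h import *
import pickle
from scipy.optimize import minimize
A=pickle.load(open("A.pkl","rb")); S=4
PM={c:P(c) for c in("side","top")}
def pj(c,b,p,z):
    x,y,w=p[:3]; b=np.array(b,float); R=np.array([[np.cos(w),-np.sin(w)],[np.sin(w),np.cos(w)]])
    X=np.c_[b@R.T+[x,y],np.full(len(b),z),np.ones(len(b))]; q=X@PM[c].T; return q[:,:2]/q[:,2:]
ROI={"top":(250,165,110,115),"side":(235,195,170,105)}
def mk(c,polys):
    u,v,w,h=ROI[c]; m=np.zeros((h*S,w*S),np.uint8)
    for q in polys: cv2.fillPoly(m,[np.round((((q+0.5-[u,v])*S)-0.5)*16).astype(np.int32)],1,shift=4)
    return m
out=[(120,110),(120,-110),(-120,-110),(-120,110)]
def model(c,p):
    xc=p[3]; d=p[4] if len(p)>4 else 0; e=0.
    L=lambda y0:[(xc+7,y0),(xc+7,47),(xc-107,47),(xc-107,33),(xc-7,33),(xc-7,y0)]
    full=mk(c,[cv2.convexHull(np.vstack([pj(c,out,p,18),pj(c,out,p,28)]).astype(np.float32))[:,0]])
    fl=mk(c,[pj(c,L(-110),p,18)]); op=mk(c,[pj(c,L(-118),p,28)])
    m=(full&~(fl&op)&1).astype(np.float32)
    m=cv2.GaussianBlur(m,(0,0),S*0.7)
    return cv2.resize(m,None,fx=1/S,fy=1/S,interpolation=cv2.INTER_AREA)
def feat(c):
    u,v,w,h=ROI[c]; a=A[c][v:v+h,u:u+w].astype(float); f=(np.maximum(a[...,1],a[...,2])-a[...,0])/(a.sum(2)+20)
    return np.clip((f+0.06)/0.16,0,1)
F={c:feat(c) for c in PM}
def W(c,p0):
    patch=mk(c,[cv2.convexHull(np.vstack([pj(c,[(-60,8),(-60,-122),(-135,-122),(-135,8)],p0,z) for z in(0,45)]).astype(np.float32))[:,0]]).astype(np.float32)
    return 1-cv2.resize(patch,None,fx=1/S,fy=1/S,interpolation=cv2.INTER_AREA)
p0=np.array([582.,34,-.038,38]); Wt={c:W(c,p0) for c in PM}
def cost(p,cs): return sum((Wt[c]*(model(c,p)-F[c])**2).mean() for c in cs)
for cs in(["top"],["side"],["top","side"]):
    best=min((minimize(cost,p0+d,args=(cs,),method="Nelder-Mead",options=dict(initial_simplex=p0+d+np.vstack([np.zeros(4),np.diag([3,3,.02,3])]),xatol=.01,fatol=1e-7)) for d in([0,0,0,0],[2,-2,.01,-2])),key=lambda r:r.fun)
    print(cs,best.x.round(3),best.fun)
p=best.x; np.save("board.npy",p)
w=p[2];R=np.array([[np.cos(w),-np.sin(w)],[np.sin(w),np.cos(w)]])
for n,b in dict(start=(p[3],-98),one=(p[3],-50),two=(p[3],-5),corner=(p[3],40),three=(p[3]-50,40),end=(p[3]-100,40)).items(): print(n,(R@b+p[:2]).round(1))
cv2.imwrite("pics/m.png",np.hstack([cv2.resize(np.hstack([F[c],model(c,p)]),(400,300)) for c in PM])*255)
# stylus handle top centre & stand plate corners, from crops
s=60/400; s2=90/400
st=tri((385-.5+(167+.5)*s2,260-.5+65.5*s2),(390-.5+249.5*s,215-.5+181.5*s)); print("handle top",st)
T=[(255,72),(328,254),(180,318),(105,132)]; Sd=[(108+3,105),(257,145),(208,252),(48,210)]
print([onz("top",(390-.5+(a+.5)*s,215-.5+(b+.5)*s),70)[:2].round(1).tolist() for a,b in T])
print([onz("side",(385-.5+(a+.5)*s2,260-.5+(b+.5)*s2),70)[:2].round(1).tolist() for a,b in Sd])
E
python3 fit.py
```

```text
['top'] [ 5.82935e+02  3.34840e+01 -4.40000e-02  4.11890e+01] 0.018782578343580054
['side'] [ 5.83711e+02  3.42770e+01 -3.90000e-02  4.04800e+01] 0.08778791331655567
['top', 'side'] [ 5.82731e+02  3.37040e+01 -4.30000e-02  4.12670e+01] 0.10707876645920028
start [619.7 -66. ]
one [621.8 -18. ]
two [623.7  26.9]
corner [625.7  71.9]
three [575.7  74. ]
end [525.8  76.2]
handle top [ 506.33914917 -303.10431614  126.36435934]
[[557.2, -321.5], [477.4, -348.9], [451.6, -283.6], [532.9, -255.1]]
[[536.8, -258.0], [557.0, -321.9], [478.0, -350.9], [454.2, -286.5]][ WARN:0@6.541] global loadsave.cpp:1063 imwrite_ Unsupported depth image for selected encoder is fallbacked to CV_8U.
```

View pics/m.png

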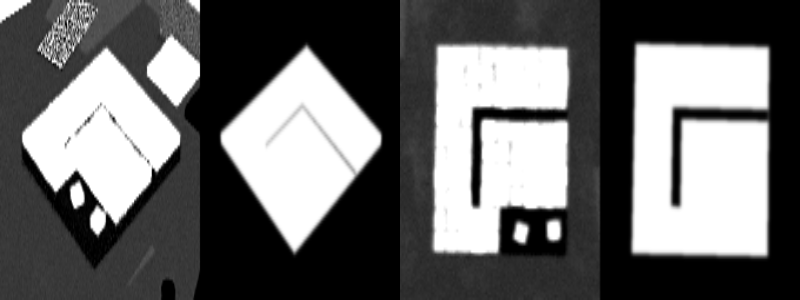

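>>> {"name": "carry_out", "arguments": {
  "series": [
    [0.7, -0.68, 0, 0.29],
    [0.7, -0.68, 0, 0.29],
    [0.7, -0.68, 0, 0.29],
    [0.7, -0.68, 0, 0.29],
    [0.7, -0.68, 0, 0.29]
  ],
  "fingers": -1
}}

```text
t: 2.3
eef_pos: [361.3, 425.5, 214.9]
tcp_rot: [3.141, 0.0, 2.994]
ft_force: [0.9, 0.6, 0.3]
opening: 0.998
grip_force: 0.0
```

>>> {"name": "carry_out", "arguments": {
  "series": [
    [0.7, -0.68, 0, 0.29],
    [0.7, -0.68, 0, 0.29],
    [0.7, -0.68, 0, 0.29],
    [0.7, -0.68, 0, 0.29],
    [0.7, -0.68, 0, 0.29]
  ]
}}

```text
t: 2.8
eef_pos: [536.4, 255.3, 214.9]
tcp_rot: [3.141, 0.0, -3.138]
ft_force: [0.1, 0.3, 0.2]
opening: 0.997
grip_force: 0.0
```

>>> {"name": "carry_out", "arguments": {
  "series": [
    [0, -0.95, 0, 0],
    [0, -0.95, 0, 0],
    [0, -0.95, 0, 0],
    [0, -0.95, 0, 0],
    [0, -0.95, 0, 0]
  ]
}}

```text
t: 3.3
eef_pos: [534.9, 17.6, 214.8]
tcp_rot: [3.142, 0.0, -3.139]
ft_force: [1.0, 0.2, -0.3]
opening: 0.999
grip_force: 0.0
```

>>> {"name": "carry_out", "arguments": {
  "series": [
    [0, -0.95, 0, 0],
    [0, -0.95, 0, 0],
    [0, -0.95, 0, 0],
    [0, -0.9, 0, 0],
    [0, 0, 0, 0]
  ]
}}

```text
t: 3.8
eef_pos: [535.1, -172.7, 214.5]
tcp_rot: [-3.141, 0.0, 3.14]
ft_force: [0.0, 0.1, 0.1]
opening: 0.996
grip_force: 0.0
```

>>> {"name": "carry_out", "arguments": {
  "series": [
    [-0.145, -0.65, 0, 0],
    [-0.145, -0.65, 0, 0],
    [-0.145, -0.65, 0, 0],
    [-0.145, -0.655, 0, 0],
    [0, 0, 0, 0]
  ]
}}

```text
t: 4.3
eef_pos: [505.5, -300.9, 214.5]
tcp_rot: [-3.141, 0.0, -3.141]
ft_force: [0.3, 0.3, -0.1]
opening: 0.998
grip_force: 0.0
```

>>> {"name": "carry_out", "arguments": {
  "series": [
    [0, 0, -0.45, 0],
    [0, 0, -0.45, 0],
    [0, 0, -0.45, 0],
    [0, 0, -0.25, 0],
    [0, 0, 0, 0]
  ]
}}

```text
t: 4.8
eef_pos: [505.9, -297.2, 133.4]
tcp_rot: [3.14, -0.002, -3.138]
ft_force: [-1.6, -0.1, -0.3]
opening: 1.001
grip_force: 0.0
```

```bash
python3 - <<'E'
from h import *
s=snap("side","s1.png"); t=snap("top","t1.png"); print(env.state()["eef_pos"], proj("side",env.state()["eef_pos"]),proj("top",env.state()["eef_pos"]))
cv2.imwrite("pics/g.png",np.hstack([cv2.resize(s[200:350,350:500],(400,400)),cv2.resize(t[190:290,370:470],(400,400))])[:,:,::-1])
E
```

```text
[ 506.58444589 -298.04501797  135.26143087] [420.28278656 269.14824266] [426.01148032 241.30137635]
```

View pics/g.png

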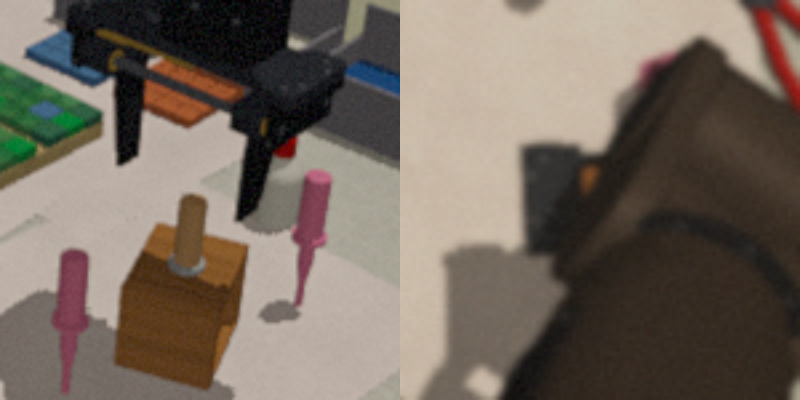

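Gripper straddles the wooden stylus, both pink ones clear. Y is about 5 mm short, so I correct that, then descend.

>>> {"name": "carry_out", "arguments": {
  "series": [
    [0, -0.1, 0, 0],
    [0, 0, 0, 0],
    [0, 0, 0, 0],
    [0, 0, 0, 0],
    [0, 0, 0, 0]
  ]
}}

```text
t: 5.4
eef_pos: [506.1, -303.3, 134.8]
tcp_rot: [-3.142, 0.0, -3.139]
ft_force: [0.3, -0.3, 0.5]
opening: 0.998
grip_force: 0.0
```

>>> {"name": "carry_out", "arguments": {
  "series": [
    [0, 0, -0.2, 0],
    [0, 0, -0.2, 0],
    [0, 0, -0.2, 0],
    [0, 0, -0.2, 0],
    [0, 0, -0.1, 0]
  ]
}}

```text
t: 5.9
eef_pos: [505.8, -303.0, 88.1]
tcp_rot: [3.14, -0.001, -3.139]
ft_force: [0.8, 0.2, 0.5]
opening: 1.004
grip_force: 0.0
```

>>> {"name": "carry_out", "arguments": {
  "series": [
    [0, 0, -0.1, 0],
    [0, 0, 0, 0],
    [0, 0, 0, 0],
    [0, 0, 0, 0],
    [0, 0, 0, 0]
  ]
}}

```text
t: 6.4
eef_pos: [506.3, -303.4, 85.0]
tcp_rot: [-3.141, 0.001, -3.139]
ft_force: [0.1, -0.0, -0.1]
opening: 1.001
grip_force: 0.0
```

>>> {"name": "carry_out", "arguments": {
  "series": [
    [0, 0, 0, 0],
    [0, 0, 0, 0],
    [0, 0, 0, 0],
    [0, 0, 0, 0],
    [0, 0, 0, 0]
  ],
  "fingers": 1
}}

```text
t: 6.9
eef_pos: [506.2, -303.3, 84.7]
tcp_rot: [3.142, 0.0, -3.139]
ft_force: [-0.3, 0.5, 1.0]
opening: 0.636
grip_force: 0.0
```

>>> {"name": "carry_out", "arguments": {
  "series": [
    [0, 0, 0, 0],
    [0, 0, 0, 0],
    [0, 0, 0, 0],
    [0, 0, 0, 0],
    [0, 0, 0, 0]
  ]
}}

```text
t: 7.4
eef_pos: [506.2, -303.4, 84.7]
tcp_rot: [-3.142, 0.0, -3.139]
ft_force: [0.5, -0.7, 0.6]
opening: 0.217
grip_force: 0.3
```

>>> {"name": "carry_out", "arguments": {
  "series": [
    [0, 0, 0, 0],
    [0, 0, 0, 0],
    [0, 0, 0, 0],
    [0, 0, 0, 0],
    [0, 0, 0, 0]
  ]
}}

```text
t: 7.9
eef_pos: [506.2, -303.3, 84.7]
tcp_rot: [3.142, 0.0, -3.139]
ft_force: [0.4, -0.6, 0.7]
opening: 0.205
grip_force: 30.0
```

>>> {"name": "carry_out", "arguments": {
  "series": [
    [0, 0, 0.2, 0],
    [0, 0, 0.3, 0],
    [0, 0, 0.3, 0],
    [0, 0, 0.4, 0],
    [0, 0, 0.4, 0]
  ]
}}

```text
t: 8.4
eef_pos: [506.0, -303.2, 166.0]
tcp_rot: [3.141, -0.0, -3.139]
ft_force: [0.1, -0.8, -0.5]
opening: 0.206
grip_force: 30.0
```

>>> {"name": "carry_out", "arguments": {
  "series": [
    [0, 0, 0.3, 0],
    [0, 0, 0, 0],
    [0, 0, 0, 0],
    [0, 0, 0, 0],
    [0, 0, 0, 0]
  ]
}}

```text
t: 8.9
eef_pos: [505.9, -303.1, 178.8]
tcp_rot: [3.141, -0.001, -3.139]
ft_force: [-0.5, 0.4, -0.4]
opening: 0.204
grip_force: 30.0
```

>>> {"name": "carry_out", "arguments": {
  "series": [
    [0.28, 0.59, 0, 0],
    [0.28, 0.59, 0, 0],
    [0.28, 0.59, 0, 0],
    [0.28, 0.59, 0, 0],
    [0.28, 0.59, 0, 0]
  ]
}}

```text
t: 9.4
eef_pos: [576.4, -154.5, 179.0]
tcp_rot: [3.141, -0.001, -3.139]
ft_force: [-0.2, 0.1, -0.8]
opening: 0.203
grip_force: 30.0
```

>>> {"name": "carry_out", "arguments": {
  "series": [
    [0.28, 0.59, 0, 0],
    [0.28, 0.59, 0, 0],
    [0.28, 0.59, 0, 0],
    [0, 0, 0, 0],
    [0, 0, 0, 0]
  ]
}}

```text
t: 9.9
eef_pos: [618.0, -66.8, 179.0]
tcp_rot: [3.141, -0.001, -3.137]
ft_force: [-0.5, -0.1, -1.0]
opening: 0.201
grip_force: 30.0
```

>>> {"name": "carry_out", "arguments": {
  "series": [
    [0, 0, -0.3, 0],
    [0, 0, -0.3, 0],
    [0, 0, -0.3, 0],
    [0, 0, 0, 0],
    [0, 0, 0, 0]
  ]
}}

```text
t: 10.4
eef_pos: [618.0, -68.2, 134.8]
tcp_rot: [3.141, -0.0, -3.14]
ft_force: [0.4, -0.0, -0.8]
opening: 0.207
grip_force: 30.0
```

```bash
python3 - <<'E'
from h import *
s=np.mean([env.read_camera("side").astype(float) for _ in range(3)],0).astype(np.uint8); e=env.state()["eef_pos"]; print(e)
cv2.imwrite("pics/s2raw.png",s[:,:,::-1])
u0,v0,w,h=330,190,80,80; k=7
c=cv2.resize(s[v0:v0+h,u0:u0+w],None,fx=k,fy=k,interpolation=cv2.INTER_CUBIC); c=cv2.convertScaleAbs(c,alpha=1.5)
f=lambda X:tuple(int(q) for q in (proj("side",X)-[u0,v0]+.5)*k)
cv2.circle(c,f(e-[0,0,76.7]),3,(255,0,0),-1); cv2.circle(c,f(e-[0,0,14.7]),3,(255,0,255),-1)
for X in[(619.7,-66,18),(621.8,-18,18)]: cv2.circle(c,f(np.array(X)),3,(255,255,0),-1)
cv2.imwrite("pics/s2.png",c[:,:,::-1])
E
```

```text
[618.40163892 -67.73187015 135.50688138]
```

View pics/s2.png

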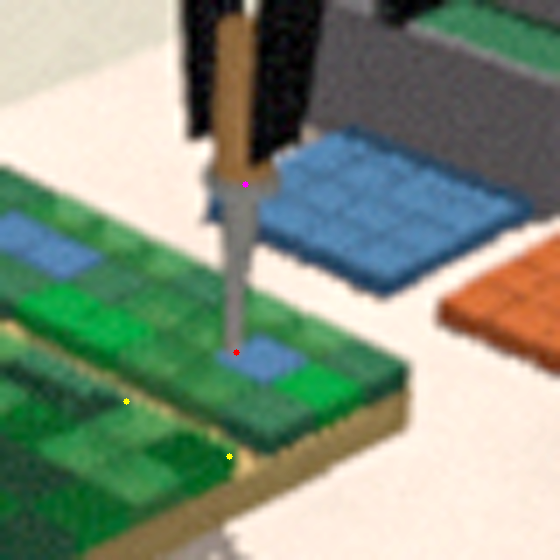

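>>> {"name": "carry_out", "arguments": {
  "series": [
    [0.03, 0.03, -0.15, 0],
    [0, 0, -0.15, 0],
    [0, 0, -0.15, 0],
    [0, 0, -0.1, 0],
    [0, 0, 0, 0]
  ]
}}

```text
t: 11.05
eef_pos: [619.3, -65.7, 106.1]
tcp_rot: [3.141, -0.002, -3.139]
ft_force: [0.9, 0.8, -2.0]
opening: 0.206
grip_force: 30.0
```

>>> {"name": "carry_out", "arguments": {
  "series": [
    [0, 0, 0, 0],
    [0, 0, 0, 0],
    [0, 0, 0, 0],
    [0, 0, 0, 0],
    [0, 0, 0, 0]
  ]
}}

```text
t: 11.55
eef_pos: [619.7, -65.8, 107.3]
tcp_rot: [3.142, 0.0, -3.139]
ft_force: [0.6, -0.0, -0.8]
opening: 0.204
grip_force: 30.0
```

>>> {"name": "carry_out", "arguments": {
  "series": [
    [0, 0, -0.05, 0],
    [0, 0, -0.05, 0],
    [0, 0, -0.05, 0],
    [0, 0, -0.05, 0],
    [0, 0, 0, 0]
  ]
}}

```text
t: 12.05
eef_pos: [619.5, -65.8, 96.7]
tcp_rot: [3.141, -0.001, -3.139]
ft_force: [0.2, 0.5, -1.0]
opening: 0.206
grip_force: 30.0
```

>>> {"name": "carry_out", "arguments": {
  "series": [
    [0, 0, 0, 0],
    [0, 0, 0, 0],
    [0, 0, 0, 0],
    [0, 0, 0, 0],
    [0, 0, 0, 0]
  ]
}}

```text
t: 12.55
eef_pos: [619.7, -65.8, 97.2]
tcp_rot: [3.142, 0.0, -3.139]
ft_force: [0.0, -0.4, -1.2]
opening: 0.204
grip_force: 30.0
```

```bash
python3 - <<'E'
from h import *
s=np.mean([env.read_camera("side").astype(float) for _ in range(3)],0).astype(np.uint8); e=env.state()["eef_pos"]; print(e,env.state()["ft_force"])
u0,v0,w,h=330,190,80,80; k=7
c=cv2.resize(s[v0:v0+h,u0:u0+w],None,fx=k,fy=k,interpolation=cv2.INTER_CUBIC); c=cv2.convertScaleAbs(c,alpha=1.5)
cv2.imwrite("pics/s3.png",c[:,:,::-1])
E
```

```text
[619.66757683 -65.77414978  97.1886542 ] [-0.60538992 -0.94970996 -0.60588979]
```

View pics/s3.png

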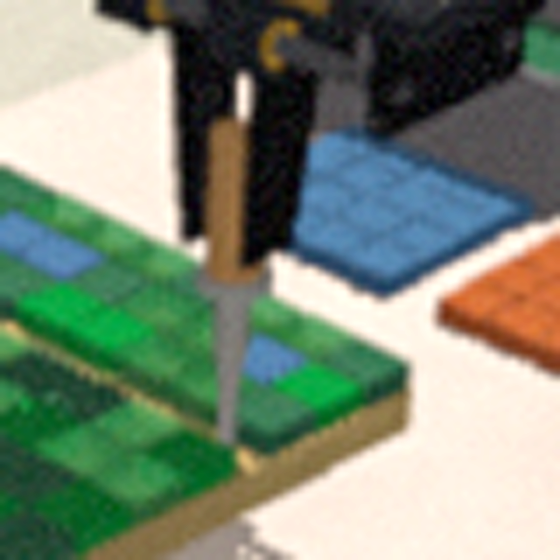

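Tip is down in the channel mouth (pixel ≈(227,440) in the crop), no contact force. Drawing along the first straight at 3 cm/s.

>>> {"name": "carry_out", "arguments": {
  "series": [
    [0.0026, 0.06, 0, 0],
    [0.0026, 0.06, 0, 0],
    [0.0026, 0.06, 0, 0],
    [0.0026, 0.06, 0, 0],
    [0.0026, 0.06, 0, 0]
  ]
}}

```text
t: 13.2
eef_pos: [620.3, -50.4, 97.2]
tcp_rot: [3.142, 0.0, -3.139]
ft_force: [-1.4, -0.1, -1.6]
opening: 0.208
grip_force: 30.0
```

>>> {"name": "carry_out", "arguments": {
  "series": [
    [0.0026, 0.06, 0, 0],
    [0.0026, 0.06, 0, 0],
    [0.0026, 0.06, 0, 0],
    [0.0026, 0.06, 0, 0],
    [0.0026, 0.06, 0, 0]
  ]
}}

```text
t: 13.7
eef_pos: [621.0, -35.5, 97.2]
tcp_rot: [3.141, 0.0, -3.139]
ft_force: [-0.2, 0.7, 0.3]
opening: 0.206
grip_force: 30.0
```

>>> {"name": "carry_out", "arguments": {
  "series": [
    [0.0026, 0.06, 0, 0],
    [0.0026, 0.06, 0, 0],
    [0.0026, 0.06, 0, 0],
    [0.0026, 0.06, 0, 0],
    [0.0026, 0.06, 0, 0]
  ]
}}

```text
t: 14.2
eef_pos: [621.6, -20.5, 97.1]
tcp_rot: [3.142, -0.0, -3.139]
ft_force: [-0.6, -1.2, -0.2]
opening: 0.204
grip_force: 30.0
```

>>> {"name": "carry_out", "arguments": {
  "series": [
    [0.0026, 0.06, 0, 0],
    [0.0026, 0.06, 0, 0],
    [0.0026, 0.06, 0, 0],
    [0.0026, 0.06, 0, 0],
    [0.0026, 0.06, 0, 0]
  ]
}}

```text
t: 14.7
eef_pos: [622.3, -5.5, 97.2]
tcp_rot: [3.141, 0.0, -3.139]
ft_force: [0.1, 0.1, -1.5]
opening: 0.209
grip_force: 30.0
```

>>> {"name": "carry_out", "arguments": {
  "series": [
    [0.0026, 0.06, 0, 0],
    [0.0026, 0.06, 0, 0],
    [0.0026, 0.06, 0, 0],
    [0.0026, 0.06, 0, 0],
    [0.0026, 0.06, 0, 0]
  ]
}}

```text
t: 15.2
eef_pos: [622.9, 9.5, 97.1]
tcp_rot: [3.141, -0.0, -3.139]
ft_force: [0.7, 0.2, -1.3]
opening: 0.206
grip_force: 30.0
```

>>> {"name": "carry_out", "arguments": {
  "series": [
    [0.0026, 0.06, 0, 0],
    [0.0026, 0.06, 0, 0],
    [0.0026, 0.06, 0, 0],
    [0.0026, 0.06, 0, 0],
    [0.0026, 0.06, 0, 0]
  ]
}}

```text
t: 15.7
eef_pos: [623.6, 24.5, 97.2]
tcp_rot: [3.141, 0.0, -3.139]
ft_force: [0.0, -0.6, -0.9]
opening: 0.205
grip_force: 30.0
```

>>> {"name": "carry_out", "arguments": {
  "series": [
    [0.0026, 0.06, 0, 0],
    [0.0026, 0.06, 0, 0],
    [0.0026, 0.06, 0, 0],
    [0.0026, 0.06, 0, 0],
    [0.0026, 0.06, 0, 0]
  ]
}}

```text
t: 16.2
eef_pos: [624.3, 39.4, 97.2]
tcp_rot: [3.142, 0.0, -3.139]
ft_force: [0.1, 0.1, -1.1]
opening: 0.203
grip_force: 30.0
```

>>> {"name": "carry_out", "arguments": {
  "series": [
    [0.0026, 0.06, 0, 0],
    [0.0026, 0.06, 0, 0],
    [0.0026, 0.06, 0, 0],
    [0.0026, 0.06, 0, 0],
    [0.0026, 0.06, 0, 0]
  ]
}}

```text
t: 16.7
eef_pos: [624.9, 54.5, 97.1]
tcp_rot: [3.142, -0.0, -3.139]
ft_force: [0.0, 1.0, -0.3]
opening: 0.205
grip_force: 30.0
```

>>> {"name": "carry_out", "arguments": {
  "series": [
    [0.0026, 0.06, 0, 0],
    [0.0026, 0.06, 0, 0],
    [0.0026, 0.06, 0, 0],
    [0.0026, 0.06, 0, 0],
    [0.0026, 0.06, 0, 0]
  ]
}}

```text
t: 17.2
eef_pos: [625.5, 69.5, 97.2]
tcp_rot: [3.141, 0.0, -3.139]
ft_force: [0.8, -0.2, -0.8]
opening: 0.206
grip_force: 30.0
```

>>> {"name": "carry_out", "arguments": {
  "series": [
    [0, 0.045, 0, 0],
    [0, 0, 0, 0],
    [0, 0, 0, 0],
    [-0.04, 0.002, 0, 0],
    [-0.06, 0.0026, 0, 0]
  ]
}}

```text
t: 17.7
eef_pos: [620.4, 71.5, 97.1]
tcp_rot: [3.142, -0.0, -3.139]
ft_force: [-0.7, 0.4, -1.5]
opening: 0.205
grip_force: 30.0
```

>>> {"name": "carry_out", "arguments": {
  "series": [
    [-0.06, 0.0026, 0, 0],
    [-0.06, 0.0026, 0, 0],
    [-0.06, 0.0026, 0, 0],
    [-0.06, 0.0026, 0, 0],
    [-0.06, 0.0026, 0, 0]
  ]
}}

```text
t: 18.2
eef_pos: [605.3, 72.4, 97.2]
tcp_rot: [3.142, 0.0, -3.139]
ft_force: [0.3, -0.2, -1.1]
opening: 0.205
grip_force: 30.0
```

>>> {"name": "carry_out", "arguments": {
  "series": [
    [-0.06, 0.0026, 0, 0],
    [-0.06, 0.0026, 0, 0],
    [-0.06, 0.0026, 0, 0],
    [-0.06, 0.0026, 0, 0],
    [-0.06, 0.0026, 0, 0]
  ]
}}

```text
t: 18.7
eef_pos: [590.2, 73.0, 97.1]
tcp_rot: [3.141, -0.0, -3.139]
ft_force: [-0.2, -0.0, -0.9]
opening: 0.208
grip_force: 30.0
```

>>> {"name": "carry_out", "arguments": {
  "series": [
    [-0.06, 0.003, 0, 0],
    [-0.06, 0.003, 0, 0],
    [-0.06, 0.003, 0, 0],
    [-0.06, 0.003, 0, 0],
    [-0.06, 0.003, 0, 0]
  ]
}}

```text
t: 19.2
eef_pos: [575.3, 73.8, 97.2]
tcp_rot: [3.141, 0.0, -3.139]
ft_force: [-0.0, 0.7, -0.9]
opening: 0.209
grip_force: 30.0
```

>>> {"name": "carry_out", "arguments": {
  "series": [
    [-0.06, 0.003, 0, 0],
    [-0.06, 0.003, 0, 0],
    [-0.06, 0.003, 0, 0],
    [-0.06, 0.003, 0, 0],
    [-0.06, 0.003, 0, 0]
  ]
}}

```text
t: 19.7
eef_pos: [560.2, 74.5, 97.2]
tcp_rot: [3.141, -0.0, -3.139]
ft_force: [0.8, -0.7, -1.0]
opening: 0.207
grip_force: 30.0
```

>>> {"name": "carry_out", "arguments": {
  "series": [
    [-0.06, 0.003, 0, 0],
    [-0.06, 0.003, 0, 0],
    [-0.06, 0.003, 0, 0],
    [-0.06, 0.003, 0, 0],
    [-0.06, 0.003, 0, 0]
  ]
}}

```text
t: 20.2
eef_pos: [545.2, 75.2, 97.2]
tcp_rot: [3.142, -0.0, -3.139]
ft_force: [-0.4, 0.1, -1.2]
opening: 0.209
grip_force: 30.0
```

>>> {"name": "carry_out", "arguments": {
  "series": [
    [-0.06, 0.003, 0, 0],
    [-0.06, 0.003, 0, 0],
    [-0.06, 0.003, 0, 0],
    [-0.06, 0.003, 0, 0],
    [-0.06, 0.003, 0, 0]
  ]
}}

```text
t: 20.7
eef_pos: [530.3, 76.0, 97.2]
tcp_rot: [3.142, 0.0, -3.139]
ft_force: [-0.4, -0.4, 0.1]
opening: 0.204
grip_force: 30.0
```

>>> {"name": "carry_out", "arguments": {
  "series": [
    [-0.05, 0.003, 0, 0],
    [-0.04, 0.003, 0, 0],
    [0, 0, 0, 0],
    [0, 0, 0, 0],
    [0, 0, 0, 0]
  ]
}}

```text
t: 21.2
eef_pos: [526.1, 76.3, 97.2]
tcp_rot: [3.142, 0.0, -3.139]
ft_force: [-0.3, 0.2, -1.4]
opening: 0.206
grip_force: 30.0
```

```bash
python3 - <<'E'
from h import *
s=np.mean([env.read_camera("side").astype(float) for _ in range(2)],0).astype(np.uint8); e=env.state()["eef_pos"]; print(e,env.state()["ft_force"])
u0,v0,w,h=240,190,160,100; k=5
c=cv2.resize(s[v0:v0+h,u0:u0+w],None,fx=k,fy=k,interpolation=cv2.INTER_CUBIC); c=cv2.convertScaleAbs(c,alpha=1.5)
cv2.imwrite("pics/s4.png",c[:,:,::-1])
E
```

```text
[526.12466004  76.27049232  97.1532429 ] [ 0.50636807 -0.24495136 -1.19896856]
```

View pics/s4.png

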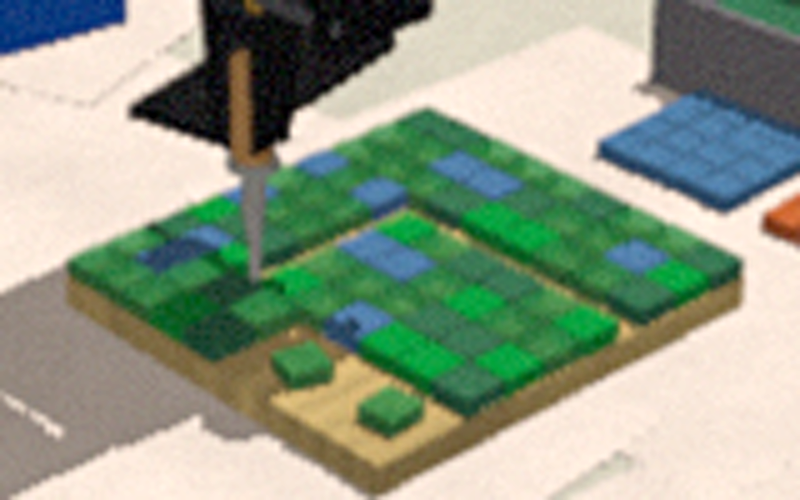

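Tip sits at the channel's closed end (≈(257,280) in the crop). Lifting and returning.

>>> {"name": "carry_out", "arguments": {
  "series": [
    [0, 0, 0.1, 0],
    [0, 0, 0.2, 0],
    [0, 0, 0.4, 0],
    [0, 0, 0.5, 0],
    [0, 0, 0.46, 0]
  ]
}}

```text
t: 21.8
eef_pos: [526.0, 76.3, 182.0]
tcp_rot: [3.141, 0.001, -3.139]
ft_force: [-0.2, 0.3, -1.4]
opening: 0.206
grip_force: 30.0
```

>>> {"name": "carry_out", "arguments": {
  "series": [
    [-0.04, -0.7, 0, 0],
    [-0.04, -0.76, 0, 0],
    [-0.04, -0.76, 0, 0],
    [-0.04, -0.76, 0, 0],
    [-0.04, -0.76, 0, 0]
  ]
}}

```text
t: 22.3
eef_pos: [515.8, -112.2, 181.2]
tcp_rot: [-3.141, 0.001, -3.139]
ft_force: [0.3, -0.0, -0.6]
opening: 0.203
grip_force: 30.0
```

>>> {"name": "carry_out", "arguments": {
  "series": [
    [-0.04, -0.76, 0, 0],
    [-0.04, -0.76, 0, 0],
    [-0.04, -0.76, 0, 0],
    [-0.04, -0.76, 0, 0],
    [-0.04, -0.76, 0, 0]
  ]
}}

```text
t: 22.8
eef_pos: [505.7, -302.3, 181.2]
tcp_rot: [-3.141, 0.001, -3.139]
ft_force: [1.5, 0.8, -1.0]
opening: 0.203
grip_force: 30.0
```

>>> {"name": "carry_out", "arguments": {
  "series": [
    [0, 0, 0, 0],
    [0, 0, 0, 0],
    [0, 0, 0, 0],
    [0, 0, 0, 0],
    [0, 0, 0, 0]
  ]
}}

```text
t: 23.3
eef_pos: [506.2, -299.8, 180.4]
tcp_rot: [3.142, 0.0, -3.137]
ft_force: [-0.2, -0.5, -1.9]
opening: 0.204
grip_force: 30.0
```

>>> {"name": "carry_out", "arguments": {
  "series": [
    [0, -0.07, 0, 0],
    [0, 0, 0, 0],
    [0, 0, -0.1, 0],
    [0, 0, -0.2, 0],
    [0, 0, -0.1, 0]
  ]
}}

```text
t: 23.8
eef_pos: [505.6, -303.9, 158.8]
tcp_rot: [3.141, -0.001, -3.139]
ft_force: [0.1, 0.5, -1.1]
opening: 0.207
grip_force: 30.0
```

>>> {"name": "carry_out", "arguments": {
  "series": [
    [0, 0, 0, 0],
    [0, 0, 0, 0],
    [0, 0, 0, 0],
    [0, 0, 0, 0],
    [0, 0, 0, 0]
  ]
}}

```text
t: 24.3
eef_pos: [506.1, -304.3, 160.4]
tcp_rot: [-3.141, 0.0, -3.139]
ft_force: [0.1, -0.3, -0.3]
opening: 0.209
grip_force: 30.0
```

>>> {"name": "carry_out", "arguments": {
  "series": [
    [0, 0.02, -0.1, 0],
    [0, 0, -0.15, 0],
    [0, 0, -0.15, 0],
    [0, 0, -0.1, 0],
    [0, 0, 0, 0]
  ]
}}

```text
t: 24.8
eef_pos: [505.7, -303.0, 134.1]
tcp_rot: [3.14, -0.001, -3.139]
ft_force: [-0.8, 0.9, -1.0]
opening: 0.207
grip_force: 30.0
```

>>> {"name": "carry_out", "arguments": {
  "series": [
    [0, 0, -0.1, 0],
    [0, 0, -0.15, 0],
    [0, 0, -0.15, 0],
    [0, 0, -0.1, 0],
    [0, 0, 0, 0]
  ]
}}

```text
t: 25.3
eef_pos: [505.7, -303.0, 109.2]
tcp_rot: [3.141, -0.001, -3.139]
ft_force: [0.6, -0.3, -1.9]
opening: 0.205
grip_force: 30.0
```

>>> {"name": "carry_out", "arguments": {
  "series": [
    [0, 0, -0.1, 0],
    [0, 0, -0.1, 0],
    [0, 0, -0.1, 0],
    [0, 0, -0.08, 0],
    [0, 0, 0, 0]
  ]
}}

```text
t: 25.8
eef_pos: [505.8, -303.0, 90.5]
tcp_rot: [3.141, -0.001, -3.139]
ft_force: [-0.2, 0.6, -1.0]
opening: 0.205
grip_force: 30.0
```

>>> {"name": "carry_out", "arguments": {
  "series": [
    [0, 0, -0.04, 0],
    [0, 0, -0.04, 0],
    [0, 0, -0.02, 0],
    [0, 0, 0, 0],
    [0, 0, 0, 0]
  ]
}}

```text
t: 26.3
eef_pos: [506.0, -303.2, 86.2]
tcp_rot: [3.142, 0.0, -3.139]
ft_force: [0.6, 0.6, -0.2]
opening: 0.207
grip_force: 30.0
```

>>> {"name": "carry_out", "arguments": {
  "series": [
    [0, 0, 0, 0],
    [0, 0, 0, 0],
    [0, 0, 0, 0],
    [0, 0, 0, 0],
    [0, 0, 0, 0]
  ]
}}

```text
t: 26.8
eef_pos: [506.0, -303.2, 86.2]
tcp_rot: [3.142, 0.0, -3.139]
ft_force: [-0.1, -1.0, -1.2]
opening: 0.21
grip_force: 30.0
```

1.5 mm above seated: lower 1 mm, then release.

>>> {"name": "carry_out", "arguments": {
  "series": [
    [0, 0, -0.024, 0],
    [0, 0, 0, 0],
    [0, 0, 0, 0],
    [0, 0, 0, 0],
    [0, 0, 0, 0]
  ]
}}

```text
t: 27.3
eef_pos: [506.0, -303.2, 84.9]
tcp_rot: [3.141, -0.0, -3.139]
ft_force: [-1.2, -0.6, -1.1]
opening: 0.209
grip_force: 30.0
```

>>> {"name": "carry_out", "arguments": {
  "series": [
    [0, 0, 0, 0],
    [0, 0, 0, 0],
    [0, 0, 0, 0],
    [0, 0, 0, 0],
    [0, 0, 0, 0]
  ],
  "fingers": -1
}}

```text
t: 27.8
eef_pos: [506.0, -303.2, 85.0]
tcp_rot: [3.142, 0.0, -3.139]
ft_force: [0.7, 0.0, -0.0]
opening: 0.57
grip_force: 0.0
```

>>> {"name": "carry_out", "arguments": {
  "series": [
    [0, 0, 0, 0],
    [0, 0, 0, 0],
    [0, 0, 0, 0],
    [0, 0, 0, 0],
    [0, 0, 0, 0]
  ]
}}

```text
t: 28.3
eef_pos: [506.0, -303.2, 85.0]
tcp_rot: [3.142, 0.0, -3.139]
ft_force: [-0.1, 0.1, -0.6]
opening: 0.972
grip_force: 0.0
```

>>> {"name": "carry_out", "arguments": {
  "series": [
    [0, 0, 0.1, 0],
    [0, 0, 0.2, 0],
    [0, 0, 0.4, 0],
    [0, 0, 0.6, 0],
    [0, 0, 0.7, 0]
  ]
}}

```text
t: 28.8
eef_pos: [505.7, -303.0, 186.3]
tcp_rot: [3.141, -0.001, -3.139]
ft_force: [0.2, -0.2, -0.4]
opening: 1.003
grip_force: 0.0
```

>>> {"name": "carry_out", "arguments": {
  "series": [
    [0, 0.4, 0.2, 0],
    [0, 0.6, 0, 0],
    [0, 0.6, 0, 0],
    [0, 0.4, 0, 0],
    [0, 0, 0, 0]
  ]
}}

```text
t: 29.3
eef_pos: [505.7, -200.6, 195.4]
tcp_rot: [3.141, -0.0, -3.136]
ft_force: [0.1, -0.3, 0.2]
opening: 1.001
grip_force: 0.0
```

```bash
python3 - <<'E'
from h import *
s=env.read_camera("side"); print(env.state()["eef_pos"],env.state()["t"])
cv2.imwrite("pics/s5.png",cv2.resize(s[190:350,300:500],(750,600),interpolation=cv2.INTER_CUBIC)[:,:,::-1])
E
```

```text
[ 505.9711127  -201.97091748  195.3674894 ] 29.35
```

View pics/s5.png

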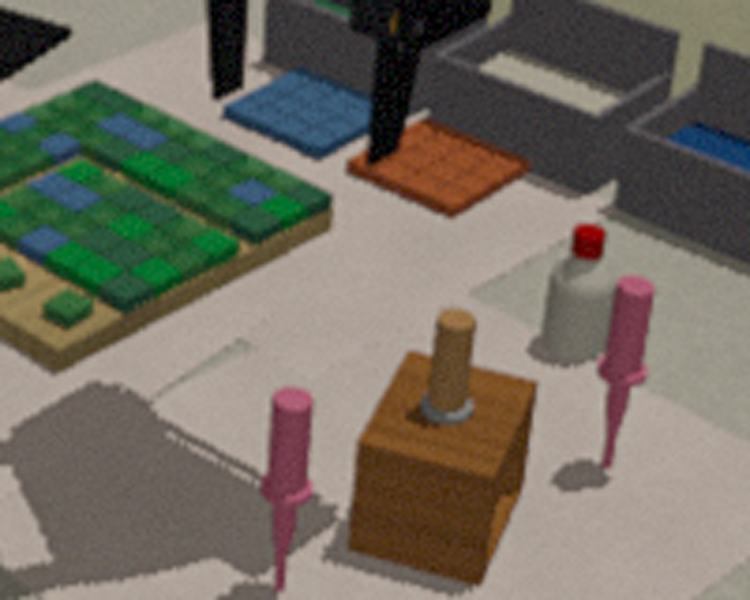

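The stylus is seated upright, collar on the plate (≈(447,408) in the crop), and nothing else has moved.

```bash
python3 -c "
from cell import env
print(env.job_done())"
```

```text
the job is handed in; nothing more can be done
None
```

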